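# Press the padlock into its cut-out in the foam hardware liner

## Robot

A 6-joint arm with a two-finger parallel gripper is mounted at the origin on the work surface. World frame = base frame: x ahead of the robot, y to its left, z up, the work surface at z = 0. Lengths are in mm, angles in rad, forces in N, time in s.
With the tool pointing down it reaches from about 375 to 975 mm from the base axis. Payload 3.8 kg.
Tool frame: the origin (TCP) lies at the very end of the fingers, on their centre line; the grasp point (between the pads) lies 19 mm behind it; z points along the fingers, y is the direction in which the jaws open and shut (so a half turn about z gives the same grasp; the last joint's range is limited). The gripper opens to 88 mm and grips with 3 to 60 N. Pads are 18 mm wide; open, the fingers measure 123 mm over their backs; the gripper's body (75 mm by 187 mm) begins 45 mm behind the grasp point.
Start: joints at [1.216, 0.264, 1.604, -0, 1.274, -0.037], TCP at [210.92, 641.195, 238.706] pointing down, gripper open.
Joint ranges: [-2.63, 2.63], [-0.94, 2.18], [0.31, 2.57], [-1.31, 4.45], [0, 2.66], [-2.55, 2.55]. Speed limits (rad/s): [2.57, 2.57, 3.14, 3.14, 3.14, 3.14].

## Interface

Orientations are given as a rotation vector (axis times angle).
In Python, from rig import telemetry, optics, workorder gives the robot as it stands.
- The arm moves only by the tool send_rows, never from a script. Its argument "increments" is a list of rows, each an object with "offset": the shift along the tool's x, y, z in cm, a list of three; "turn": the turn about the tool's z in degrees; "grip": the closure, from 0 (fully open) to 1 (shut). In form: [{"offset": [x, y, z], "turn": turn, "grip": grip}, ...]. A call has 1 to 12 rows; each row shifts and turns the commanded pose from where the row before left it, along the tool's axes as they then stand; what a row does not reach is not made up. A row lasts 1/10 s, in which the tool goes at most 50 mm and 8.59 degrees, less where a joint would pass 70% of its speed; a pose out of reach is approached as far as the arm can. A call with a gripper value outside its range is refused whole. The fingers move at their own pace and stop on an object; the grip force is fixed at half the most. Time passes only in rows, so rows that do not move let the fingers close. It gives the time, the measured TCP pose, the force and the opening at its end, in the units of the state.
- telemetry.read_state(): the state, without advancing time (a new reading comes with each control period).
- optics.snapshot(name): name is "scene" or "top" or "wrist"; returns a dict with "image" (480x640x3 uint8, red, green, blue), "fov_y" (degrees; the focal length in pixels is half the picture's height over the tangent of half this angle, whatever the lens; pixels are square), "cx", "cy" (the principal point, pixels), "R" (3x3) and "t" (3): a world point X has camera coordinates R X + t; the wrist camera has in their place "tool_from_camera" (4x4, takes a point from camera to tool coordinates, whose origin is the TCP and whose axes are the flange's). Camera axes: x right, y down, z forward; pixel columns grow to the right and rows downward; lengths in mm; the calibration is good to about 2 mm. The wrist camera is an equidistant fisheye: a pixel r from the principal point sees the ray r / f radians off the axis. A picture is of the moment at which its call begins: read the wrist's pose just before it. There is no depth.
- workorder.finish_job(): hands the job in, once; it reports no verdict.
The state is a dict: "t": time; "joint_positions": joint angles; "qvel": joint speeds; "effort": joint torques, N m; "tcp_pos": TCP position; "tcp_rot": TCP orientation; "force": force on the tool from outside, world axes, zero at the start; "wrist_torque": the same for the moment, N m; "grip_width": finger opening in mm.
Only numpy, scipy, OpenCV 4.12 (cv2) and the standard library are available. Lean on these libraries where they do the work, as an engineer would, in place of code of your own. Each camera call takes 0.05 s, during which the arm holds its last target.

## Task

Pick up the steel padlock and press it fully home into the empty padlock-shaped cut-out of the foam liner, lying flat with its shackle in the narrow part of the cut-out. Leave the hinge that already sits in the liner in its place.

Things in the scene. Friction and masses are not known exactly. Their poses are not given: they have to be found in the camera images.
- padlock: Steel padlock lying flat, 0.35 kg: block 44 (x) x 50 (y) x 28 mm thick; U shackle of 8 mm bar, 32 mm wide, out of its +x end to 56 mm from the origin, 10 to 18 mm above the underside. Origin: centre of the block's underside, z up. Grip it across its y by only the top 12 mm; foam will surround the rest. Other hardware under 40 mm high lies around it, 100 mm or more between centres.
- pocket (a point): Point on the empty cut-out's floor where the padlock's origin belongs, the padlock's x along this x (shackle part at +x), z up. Wide part of the cut-out: 56 (x) x 62 (y) mm, centred here; shackle part: 46 mm wide (y), from 28 to 68 mm along +x. Upright walls 22 mm deep; floor 8 mm above the bench. Home, the block's top stands 6 mm above the foam.
- liner: Grey foam liner on a plywood base, 156 (x) x 206 (y) x 30 mm high, fixed. Origin: centre of its underside. In the empty cut-out's two y side walls springy nibs, 24 mm wide, lean in by 8 mm at the floor. They hold it mostly 2 to 6 mm up; pressing straight down on the middle of its top with 5 to 12 N sends it home. Fingers beside the block stop on the foam: let go, then press with closed fingers.
- hinge_seated: Flat open copper-finish hinge, 64 x 50 mm, 8 mm thick at the knuckle, already lying loose in the liner's other cut-out (74 x 58 mm, 22 mm deep), its centre about 90 mm to the +y side of the empty cut-out's point. Origin: centre of its underside. It stays there.
Things that resemble listed ones, but are neither listed nor needed, are in the scene too. There is more than one size of the padlock; the job needs the largest.

How it is judged:
By the outcome, as a careful person would: the job done as asked, in the order asked, and still so for the second after the job is handed in, with the robot touching nothing.
It also fails if it takes over 43 s, if anything falls off the work surface, if the arm or the gripper's body presses on something with over 40 N, if the wrist force passes 120 N, or if a joint passes its speed limit or range.

## Working session

There is one attempt and no reset: what is moved stays moved. The work goes in short steps, Python scripts to look and compute and a tool call to move; the robot and the scene stay as the last step left them, time stands still between calls to the robot, and variables do not carry over. Pictures are saved under pics/ and viewed, and the job is handed in when it is done.

Besides the shell and the picture viewer there is one more tool, called after "Request:" as name(argument=value, ...), one argument or row to a line, values as JSON. send_rows: Moves the arm, as the interface text tells. Its arguments: {"type":"object","properties":{"increments":{"type":"array","items":{"type":"object","properties":{"offset":{"type":"array","items":{"type":"number"}},"turn":{"type":"number"},"grip":{"type":"number"}}}}},"required":["increments"]}

```bash
ls; mkdir -p pics; cat > h.py <<'E'
import numpy as np, cv2, pickle
from rig import telemetry, optics, workorder
from scipy.spatial.transform import Rotation as Ro
def snap(n,fn):
    s=telemetry.read_state(); d=optics.snapshot(n); d['state']=s
    cv2.imwrite('pics/'+fn+'.png',d['image'][:,:,::-1]); pickle.dump(d,open('pics/'+fn+'.pkl','wb')); return d
def load(fn): return pickle.load(open('pics/'+fn+'.pkl','rb'))
def ray(d,u,v):
    f=240/np.tan(np.radians(d['fov_y'])/2); x=np.array([u-d['cx'],v-d['cy']])
    if 'R' in d:
        r=np.array([x[0]/f,x[1]/f,1]); R=np.array(d['R']); return -R.T@np.array(d['t']),R.T@r
    r=np.linalg.norm(x); a=r/f; c=np.array([*(x/max(r,1e-9)*np.sin(a)),np.cos(a)])
    T=np.array(d['tool_from_camera']); W=Ro.from_rotvec(d['state']['tcp_rot']).as_matrix()
    return W@T[:3,3]+np.array(d['state']['tcp_pos']),W@T[:3,:3]@c
def pt(d,u,v,z):
    o,r=ray(d,u,v); return (o+r*(z-o[2])/r[2]).round(1)
E
python3 - <<'E'
from h import *
for n in('scene','top','wrist'):
    d=snap(n,n+'0'); print(n,d['fov_y'],d['cx'],d['cy'])
print(telemetry.read_state())
E
```

```text
pics
scene 42.09672053876752 327.0402190818582 234.06359057547576
top 55.57127182892313 320.29332349757857 232.07758115421996
wrist 65.70646984690485 318.50201516840133 236.2047220751399
{'t': 0.15, 'joint_positions': array([ 1.21606775e+00,  2.64593989e-01,  1.60505600e+00, -8.75970532e-06,
        1.27370934e+00, -3.68947402e-02]), 'qvel': array([ 0.00132778, -0.00372598, -0.0038121 ,  0.00030203,  0.00047206,
       -0.00080721]), 'effort': array([ 8.41501605e-04, -5.02847493e+01, -3.57468796e+01,  7.28005799e-02,
        2.50467245e-02, -1.01175704e-04]), 'tcp_pos': array([210.75261556, 640.672351  , 237.66698902]), 'tcp_rot': array([-4.97096199e-01, -3.10167444e+00,  2.72431402e-03]), 'force': array([-0.13212714,  0.37659423, -0.69581455]), 'wrist_torque': array([-0.04066798, -0.00480946, -0.02164193]), 'grip_width': 87.94799613177685}
```

View pics/top0.png

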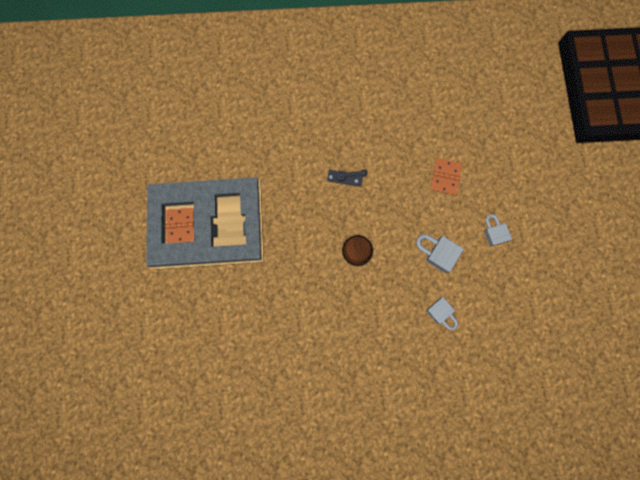

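View pics/scene0.png

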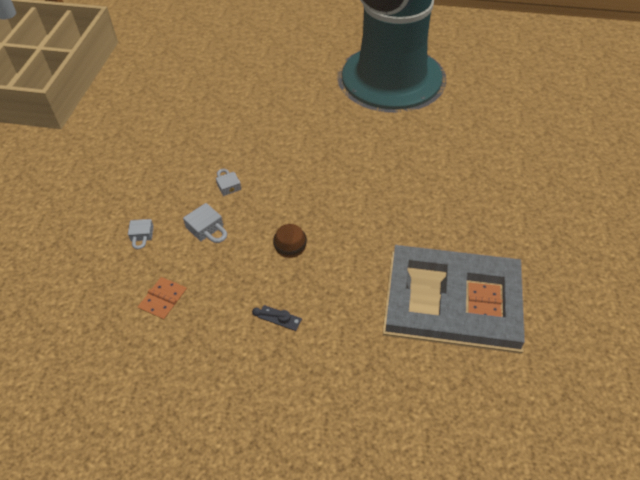

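View pics/wrist0.png

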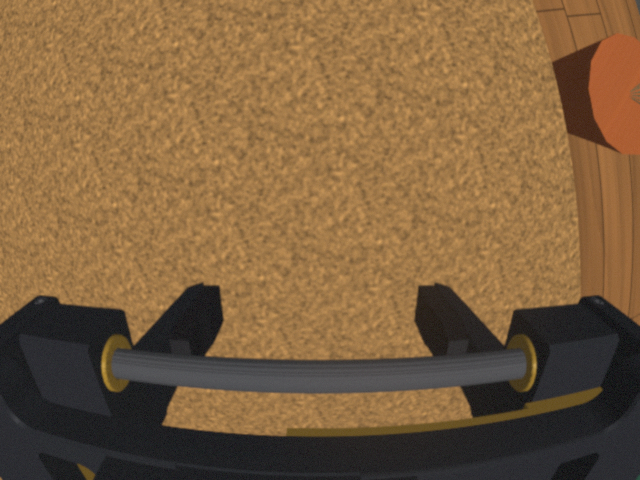

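Three padlocks in the top view: (445,253), (498,233) and (443,312). The first is clearly the largest. I'll confirm it in a crop and measure it.

```bash
python3 - <<'E'
from h import *
d=load('top0'); im=d['image'][:,:,::-1]
a=cv2.resize(im[200:340,400:530],None,fx=4,fy=4,interpolation=2)
b=cv2.resize(im[170:275,140:270],None,fx=4,fy=4,interpolation=2)
cv2.imwrite('pics/cropA.png',a);cv2.imwrite('pics/cropB.png',b)
for n,u,v in(('big',445,253),('s1',498,233),('s2',443,312)): print(n,pt(d,u,v,28))
for u,v in((149,184),(259,178),(262,261),(148,265)): print('liner',pt(d,u,v,30))
hsv=cv2.cvtColor(im,cv2.COLOR_BGR2HSV); m=((hsv[:,:,1]<70)&(hsv[:,:,2]>100)).astype(np.uint8)
m[:,:400]=0
cs,_=cv2.findContours(m,0,2)
for c in cs:
    if cv2.contourArea(c)>100: print(cv2.minAreaRect(c),cv2.contourArea(c))
d2=load('scene0')
o,r=ray(d,320,240);print('topcam',o,r);print('scenecam',ray(d2,320,240))
print(pt(d2,204,216,28))
E
```

```text
big [ 468.4 -272.3   28. ]
s1 [ 499.3 -370.2   28. ]
s2 [ 366.4 -257.8   28. ]
liner [622.9 252.9  30. ]
liner [623.8  52.1  30. ]
liner [470.6  50.4  30. ]
liner [473.9 250.6  30. ]
((444.60687255859375, 315.1827392578125), (33.13514709472656, 22.256189346313477), 48.36646270751953) 561.5
((436.73529052734375, 249.44119262695312), (45.618621826171875, 30.869749069213867), 30.963756561279297) 1001.5
((495.3620910644531, 228.65518188476562), (31.939598083496094, 23.211917877197266), 68.19859313964844) 492.5
topcam [348.61173056 -50.16903366 822.60661562] [ 0.19096485 -0.00386054 -0.98174359]
scenecam (array([1108.39601426,   61.85982442,  827.82535253]), array([-0.6082007 , -0.12574069, -0.78390001]))
[ 468.5 -269.5   28. ]
```

View pics/cropA.png

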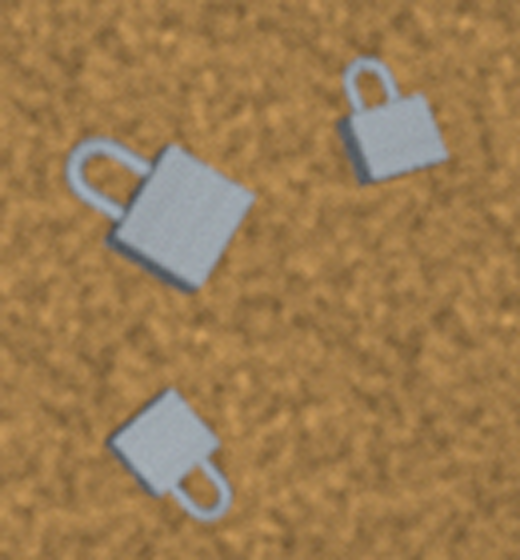

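View pics/cropB.png

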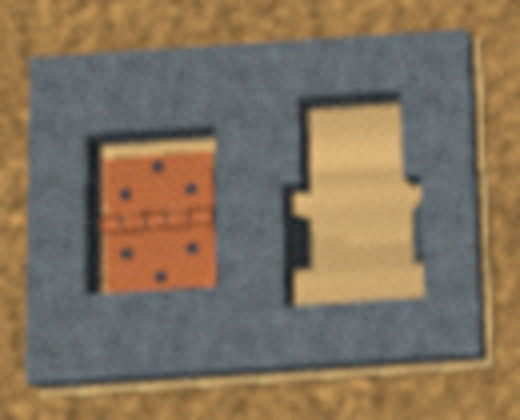

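```bash
cat >> h.py <<'E'
def goto(x,y,z,yaw=None):
    s=telemetry.read_state(); W=Ro.from_rotvec(s['tcp_rot']).as_matrix(); p=np.array(s['tcp_pos'])
    ya=np.degrees(np.arctan2(W[1,1],W[0,1])); print('t',round(s['t'],2),'tcp',p.round(1),'tooly',ya.round(2),'tilt',W[:,2].round(4),'F',s['force'].round(1),'grip',round(s['grip_width'],1))
    print('offset cm',((W.T@(np.array([x,y,z])-p))/10).round(2), 'turn', None if yaw is None else round(-((yaw-ya+180)%360-180),2))
E
python3 - <<'E'
from h import *
d=load('wrist0'); print(np.array(d['tool_from_camera']).round(3)); 
T=load('top0')
q=lambda u,v,ox,oy,z:pt(T,ox+(u+.5)/4-.5,oy+(v+.5)/4-.5,z)[:2]
P=[q(u,v,400,200,28) for u,v in((172,145),(255,198),(197,285),(112,236))]; print('lock',P,np.mean(P,0))
for i in range(4): e=P[(i+1)%4]-P[i]; print(np.linalg.norm(e),np.degrees(np.arctan2(e[1],e[0])))
Q=[q(u,v,140,170,30) for u,v in((28,58),(470,32),(488,358),(27,384))];print('liner',Q,np.mean(Q,0))
for i in range(4): e=Q[(i+1)%4]-Q[i]; print(np.linalg.norm(e),np.degrees(np.arctan2(e[1],e[0])))
print('pocket top corners',[q(u,v,140,170,30) for u,v in((300,97),(402,95),(424,297),(287,305))])
goto(540,110,240,-30)
E
```

```text
[[-1.00000e-03 -9.54000e-01 -3.01000e-01  7.77280e+01]
 [ 1.00000e+00 -1.00000e-03 -1.00000e-03 -6.74000e-01]
 [ 0.00000e+00 -3.01000e-01  9.54000e-01 -1.46635e+02]
 [ 0.00000e+00  0.00000e+00  0.00000e+00  1.00000e+00]]
lock [array([ 499.3, -271.4]), array([ 473.6, -305.4]), array([ 436.5, -275.6]), array([ 460. , -240.7])] [ 467.35  -273.275]
42.62030032742612 -127.08499106809806
47.58623750623702 141.2273679084486
42.074457809935026 56.045550397526
49.86963003672676 -37.99590316101403
liner [array([622.9, 257.2]), array([624.7,  55.5]), array([473.9,  51. ]), array([472.9, 253.4])] [548.6   154.275]
201.7080315703864 -89.48869774208988
150.86712696939657 -178.2907525339839
202.40247034065567 90.28307961122147
150.04812561308455 1.4511826885097887
pocket top corners [array([597.9, 133.2]), array([596.4,  87. ]), array([502.7,  78.6]), array([502.2, 139.3])]
t 0.15 tcp [210.8 640.7 237.7] tooly 71.79 tilt [-6.0e-04 -1.7e-03 -1.0e+00] F [-0.1  0.4 -0.7] grip 87.9
offset cm [-47.86 -40.12  -0.17] turn 101.79
```

Request:
send_rows(
  increments=[
    {"offset":[-3.4,-2.7,0],"turn":0,"grip":0},
    {"offset":[-3.4,-2.7,0],"turn":0,"grip":0},
    {"offset":[-3.4,-2.7,0],"turn":0,"grip":0},
    {"offset":[-3.4,-2.7,0],"turn":0,"grip":0},
    {"offset":[-3.4,-2.7,0],"turn":0,"grip":0},
    {"offset":[-3.4,-2.7,0],"turn":0,"grip":0},
    {"offset":[-3.4,-2.7,0],"turn":0,"grip":0},
    {"offset":[-3.4,-2.7,0],"turn":0,"grip":0},
    {"offset":[-3.4,-2.7,0],"turn":0,"grip":0},
    {"offset":[-3.4,-2.7,0],"turn":0,"grip":0},
    {"offset":[-3.4,-2.7,0],"turn":0,"grip":0},
    {"offset":[-3.4,-2.7,0],"turn":0,"grip":0},
  ],
)

```text
t: 1.35
tcp_pos: [497.8, 204.3, 238.6]
tcp_rot: [-0.497, -3.102, -0.0]
force: [0.7, 0.3, 0.8]
grip_width: 88.6
```

Request:
send_rows(
  increments=[
    {"offset":[-3.4,-2.7,0],"turn":0,"grip":0},
    {"offset":[-3.4,-2.7,0],"turn":0,"grip":0},
    {"offset":[-3.4,-2.7,0],"turn":0,"grip":0},
    {"offset":[0,0,0],"turn":0,"grip":0},
    {"offset":[0,0,0],"turn":0,"grip":0},
    {"offset":[0,0,0],"turn":0,"grip":0},
  ],
)

```text
t: 1.95
tcp_pos: [568.1, 97.8, 238.3]
tcp_rot: [-0.496, -3.101, -0.0]
force: [-0.4, -0.3, 0.9]
grip_width: 87.9
```

```bash
python3 - <<'E'
from h import *
d=snap('wrist','wrist1'); goto(450,-300,240,-30); print(d['state']['joint_positions'].round(2),d['state']['qvel'].round(3))
E
```

```text
t 2.0 tcp [568.   98.2 238.4] tooly 71.86 tilt [-8.e-04  3.e-04 -1.e+00] F [ 0.1 -0.3  0.4] grip 88.3
offset cm [ -1.18 -41.51  -0.16] turn 101.86
[ 0.13  0.08  1.82  0.    1.24 -1.13] [ 0.019 -0.006  0.003 -0.003 -0.004 -0.002]
```

View pics/wrist1.png

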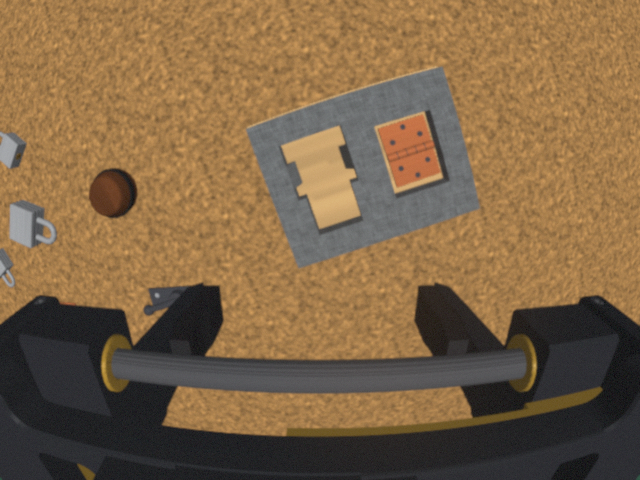

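```bash
python3 - <<'E'
from h import *
d=load('wrist1'); im=d['image'][:,:,::-1]
c=cv2.resize(im[60:270,240:490],None,fx=3.2,fy=3.2,interpolation=2); c=c[:600]
cv2.imwrite('pics/cropC.png',c)
E
```

```text
(no output)
```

View pics/cropC.png

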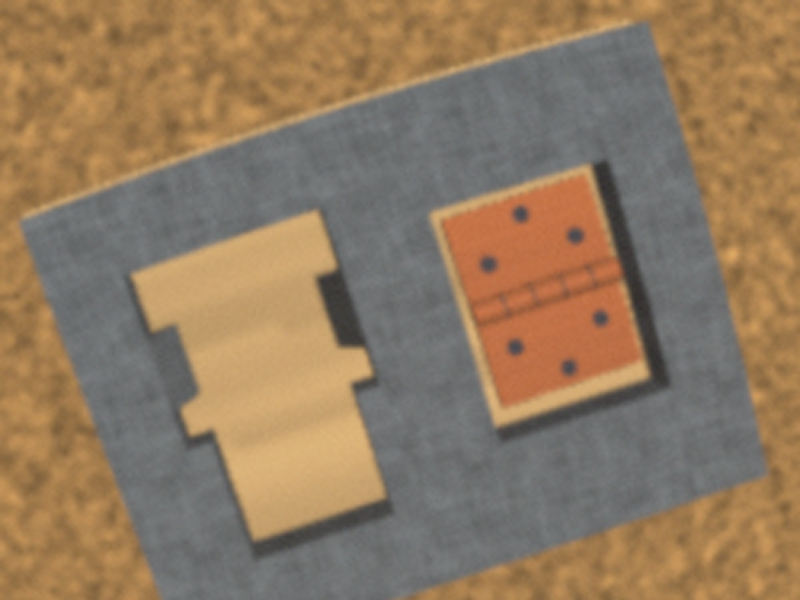

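```bash
python3 - <<'E'
from h import *
d=load('wrist1')
q=lambda u,v,z:pt(d,240+(u+.5)/3.2-.5,60+(v+.5)/3.2-.5,z)[:2]
def ang(a,b): e=b-a; return round(np.linalg.norm(e),1),round(np.degrees(np.arctan2(e[1],e[0])),2)
L=[q(*p,30) for p in((22,220),(645,24),(766,475))]; print(L,ang(L[0],L[1]),ang(L[1],L[2]))
P=[q(*p,30) for p in((131,275),(320,210),(377,379),(190,445),(256,556),(391,509))]; print(P)
print(ang(P[0],P[1]),ang(P[0],P[3]),ang(P[1],P[2]),ang(P[4],P[5]), 'wide centre',np.mean(P[:4],0),'shack end',(P[4]+P[5])/2)
print('rear',(P[0]+P[1])/2)
E
```

```text
[array([476.4,  54.9]), array([474.6, 252.7]), array([623.5, 255.2])] (np.float64(197.8), np.float64(90.52)) (np.float64(148.9), np.float64(0.96))
[array([503.2,  80.3]), array([502.5, 139.5]), array([556.2, 140.4]), array([558. ,  80.3]), array([597.9,  88.3]), array([596.5, 132.8])]
(np.float64(59.2), np.float64(90.68)) (np.float64(54.8), np.float64(0.0)) (np.float64(53.7), np.float64(0.96)) (np.float64(44.5), np.float64(91.8)) wide centre [529.975 110.125] shack end [597.2  110.55]
rear [502.85 109.9 ]
```

Request:
send_rows(
  increments=[
    {"offset":[-0.1,-4.15,0],"turn":0,"grip":0},
    {"offset":[-0.1,-4.15,0],"turn":0,"grip":0},
    {"offset":[-0.1,-4.15,0],"turn":0,"grip":0},
    {"offset":[-0.1,-4.15,0],"turn":0,"grip":0},
    {"offset":[-0.1,-4.15,0],"turn":0,"grip":0},
    {"offset":[-0.1,-4.15,0],"turn":0,"grip":0},
    {"offset":[-0.1,-4.15,0],"turn":0,"grip":0},
    {"offset":[-0.1,-4.15,0],"turn":0,"grip":0},
    {"offset":[-0.1,-4.15,0],"turn":0,"grip":0},
    {"offset":[-0.1,-4.15,0],"turn":0,"grip":0},
    {"offset":[0,0,0],"turn":8,"grip":0},
    {"offset":[0,0,0],"turn":8,"grip":0},
  ],
)

```text
t: 3.2
tcp_pos: [448.4, -300.1, 238.7]
tcp_rot: [-0.933, -3.0, -0.0]
force: [-0.4, 0.3, -0.6]
grip_width: 88.2
```

Request:
send_rows(
  increments=[
    {"offset":[0,0,0],"turn":8,"grip":0},
    {"offset":[0,0,0],"turn":8,"grip":0},
    {"offset":[0,0,0],"turn":8,"grip":0},
    {"offset":[0,0,0],"turn":8,"grip":0},
    {"offset":[0,0,0],"turn":8,"grip":0},
    {"offset":[0,0,0],"turn":8,"grip":0},
    {"offset":[0,0,0],"turn":8,"grip":0},
    {"offset":[0,0,0],"turn":8,"grip":0},
    {"offset":[0,0,0],"turn":8,"grip":0},
    {"offset":[0,0,0],"turn":8,"grip":0},
    {"offset":[0,0,0],"turn":8,"grip":0},
    {"offset":[0,0,0],"turn":5,"grip":0},
  ],
)

```text
t: 4.4
tcp_pos: [449.1, -298.5, 238.8]
tcp_rot: [-2.815, -1.393, -0.0]
force: [0.1, 0.1, 0.1]
grip_width: 88.4
```

Request:
send_rows(
  increments=[
    {"offset":[0,0,4],"turn":0,"grip":0},
    {"offset":[0,0,4],"turn":0,"grip":0},
    {"offset":[0,0,0],"turn":0,"grip":0},
    {"offset":[0,0,0],"turn":0,"grip":0},
    {"offset":[0,0,0],"turn":0,"grip":0},
  ],
)

```text
t: 4.9
tcp_pos: [450.1, -300.5, 161.1]
tcp_rot: [2.811, 1.397, 0.003]
force: [-0.2, -1.0, 0.0]
grip_width: 88.2
```

```bash
python3 - <<'E'
from h import *
d=snap('wrist','wrist2'); goto(468,-273,160,-37); print(d['state']['joint_positions'].round(2))
E
```

```text
t 4.95 tcp [ 450.3 -300.9  161.4] tooly -37.17 tilt [ 0.0035 -0.0025 -1.    ] F [0.8 0.9 0.4] grip 88.2
offset cm [ 3.29 -0.28  0.14] turn -0.17
[-0.63  0.07  1.98  0.    1.09  0.01]
```

View pics/wrist2.png

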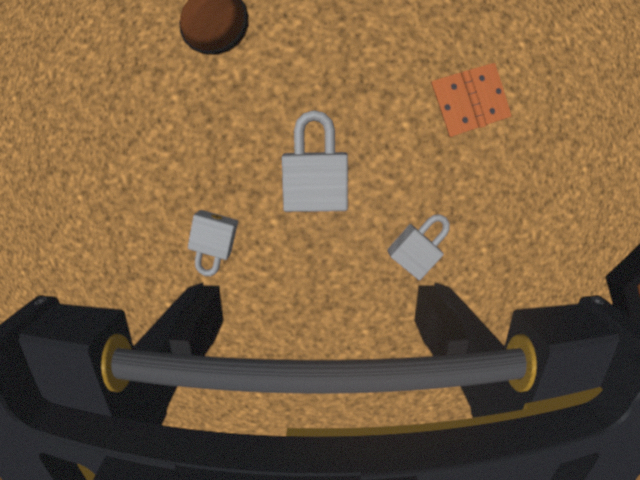

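The lock at (315,183) is clearly the largest of the three, and the small ones are at (213,234) and (417,252). I'll measure its top face from the mask.

```bash
python3 - <<'E'
from h import *
d=load('wrist2'); im=d['image'][:,:,::-1]
c=im[95:225,265:365]; hsv=cv2.cvtColor(c,cv2.COLOR_BGR2HSV); m=((hsv[:,:,1]<80)&(hsv[:,:,2]>90)).astype(np.uint8)
m=cv2.morphologyEx(m,cv2.MORPH_OPEN,np.ones((25,25),np.uint8))
cs,_=cv2.findContours(m,0,2); k=max(cs,key=cv2.contourArea); r=cv2.minAreaRect(k); print(r)
b=cv2.boxPoints(r)+[265,95]; P=[pt(d,u,v,28)[:2] for u,v in b]; print(b.round(1)); 
for i in range(4): e=P[(i+1)%4]-P[i]; print(P[i],np.linalg.norm(e).round(1),np.degrees(np.arctan2(e[1],e[0])).round(1))
C=np.mean(P,0); print(C)
# TCP z for gripping top 12mm: tip at z=17
goto(C[0],C[1],100,-37)
cv2.imwrite('pics/cropD.png',cv2.resize(c,None,fx=4,fy=4))
E
```

```text
((49.5, 87.5), (57.0, 65.0), 90.0)
[[282. 154.]
 [347. 154.]
 [347. 211.]
 [282. 211.]]
[ 461.7 -241.6] 48.9 -37.3
[ 500.6 -271.2] 44.2 -126.4
[ 474.4 -306.8] 50.4 142.7
[ 434.3 -276.3] 44.2 51.7
[ 467.75  -273.975]
t 4.95 tcp [ 450.3 -300.9  161.4] tooly -37.17 tilt [ 0.0035 -0.0025 -1.    ] F [0.8 0.9 0.4] grip 88.2
offset cm [ 3.2  -0.27  6.14] turn -0.17
```

View pics/cropD.png

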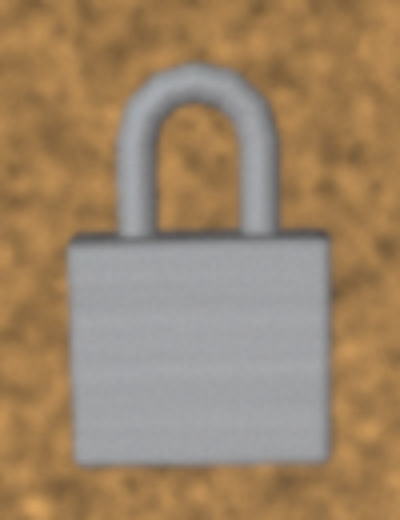

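Request:
send_rows(
  increments=[
    {"offset":[3.2,-0.3,2],"turn":0,"grip":0},
    {"offset":[0,0,4],"turn":0,"grip":0},
    {"offset":[0,0,3],"turn":0,"grip":0},
    {"offset":[0,0,2],"turn":0,"grip":0},
    {"offset":[0,0,0],"turn":0,"grip":0},
    {"offset":[0,0,0],"turn":0,"grip":0},
    {"offset":[0,0,0],"turn":0,"grip":0},
  ],
)

```text
t: 5.65
tcp_pos: [467.5, -274.2, 51.2]
tcp_rot: [2.811, 1.395, 0.004]
force: [0.1, 0.8, 0.4]
grip_width: 88.2
```

```bash
python3 - <<'E'
from h import *
d=snap('wrist','wrist3'); goto(467.7,-274,17.5,-37.3)
E
```

```text
t 5.7 tcp [ 467.4 -274.1   51.1] tooly -37.22 tilt [ 0.0037 -0.0023 -1.    ] F [ 0.   0.8 -0.3] grip 88.2
offset cm [0.03 0.   3.36] turn 0.08
```

View pics/wrist3.png

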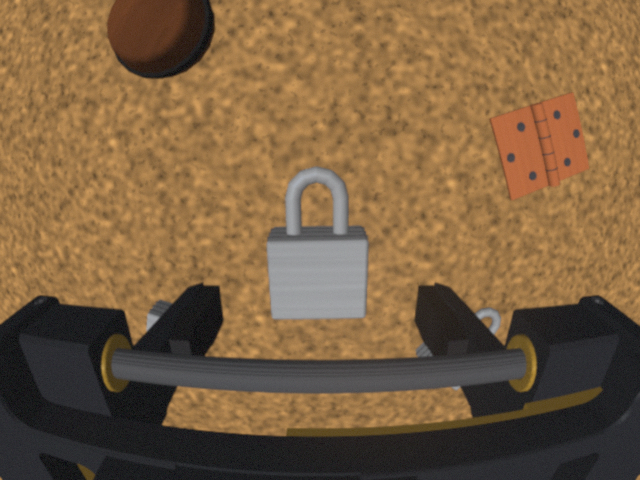

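Request:
send_rows(
  increments=[
    {"offset":[0,0,1.7],"turn":0,"grip":0},
    {"offset":[0,0,1.65],"turn":0,"grip":0},
    {"offset":[0,0,0],"turn":0,"grip":0},
    {"offset":[0,0,0],"turn":0,"grip":0},
    {"offset":[0,0,0],"turn":0,"grip":0.5},
    {"offset":[0,0,0],"turn":0,"grip":1},
    {"offset":[0,0,0],"turn":0,"grip":1},
    {"offset":[0,0,0],"turn":0,"grip":1},
    {"offset":[0,0,0],"turn":0,"grip":1},
    {"offset":[0,0,0],"turn":0,"grip":1},
  ],
)

```text
t: 6.7
tcp_pos: [466.1, -273.3, 15.5]
tcp_rot: [2.813, 1.396, 0.001]
force: [1.0, -1.8, -0.2]
grip_width: 49.8
```

```bash
python3 - <<'E'
from h import *
d=load('wrist3');print([pt(d,u,v,28) for u,v in((269,238),(367,238),(366,318),(272,318))])
goto(467.7,-274,17.5,-37.3)
E
```

```text
[array([ 462.9, -241.8,   28. ]), array([ 500.5, -270.5,   28. ]), array([ 474.9, -306.8,   28. ]), array([ 435.6, -276.7,   28. ])]
t 6.7 tcp [ 466.1 -273.3   15.5] tooly -37.21 tilt [ 9.e-04 -7.e-04 -1.e+00] F [ 1.  -1.8 -0.2] grip 49.8
offset cm [ 0.04  0.17 -0.2 ] turn 0.09
```

Request:
send_rows(
  increments=[
    {"offset":[0,0,0],"turn":0,"grip":0.3},
    {"offset":[0,0,0],"turn":0,"grip":0.3},
    {"offset":[0,0,0],"turn":0,"grip":0.3},
    {"offset":[0.1,0,-0.25],"turn":0,"grip":0.3},
    {"offset":[0,0,0],"turn":0,"grip":0.3},
    {"offset":[0,0,0],"turn":0,"grip":1},
    {"offset":[0,0,0],"turn":0,"grip":1},
    {"offset":[0,0,0],"turn":0,"grip":1},
    {"offset":[0,0,0],"turn":0,"grip":1},
  ],
)

```text
t: 7.6
tcp_pos: [466.3, -272.2, 17.8]
tcp_rot: [2.814, 1.397, 0.0]
force: [0.3, -0.9, 0.5]
grip_width: 49.7
```

```bash
python3 - <<'E'
from h import *
goto(467.7,-274,17.5,-37.3)
E
```

```text
t 7.6 tcp [ 466.3 -272.2   17.8] tooly -37.21 tilt [ 2.e-04 -1.e-04 -1.e+00] F [ 0.3 -0.9  0.5] grip 49.7
offset cm [-0.06  0.22  0.03] turn 0.09
```

Request:
send_rows(
  increments=[
    {"offset":[0,0,-1],"turn":0,"grip":1},
    {"offset":[0,0,-3],"turn":0,"grip":1},
    {"offset":[0,0,-4],"turn":0,"grip":1},
    {"offset":[0,0,-3],"turn":0,"grip":1},
    {"offset":[0,0,0],"turn":0,"grip":1},
    {"offset":[0,0,0],"turn":0,"grip":1},
  ],
)

```text
t: 8.2
tcp_pos: [466.0, -272.0, 127.7]
tcp_rot: [2.814, 1.396, 0.0]
force: [-0.2, -0.0, -3.4]
grip_width: 50.2
```

Request:
send_rows(
  increments=[
    {"offset":[1.72,-0.9,0],"turn":0,"grip":1},
    {"offset":[3.43,-1.8,0],"turn":0,"grip":1},
    {"offset":[3.43,-1.8,0],"turn":0,"grip":1},
    {"offset":[3.43,-1.8,0],"turn":0,"grip":1},
    {"offset":[3.43,-1.8,0],"turn":0,"grip":1},
    {"offset":[3.43,-1.8,0],"turn":0,"grip":1},
    {"offset":[3.43,-1.8,0],"turn":0,"grip":1},
    {"offset":[3.43,-1.8,0],"turn":0,"grip":1},
    {"offset":[3.43,-1.8,0],"turn":0,"grip":1},
    {"offset":[3.43,-1.8,0],"turn":0,"grip":1},
    {"offset":[1.72,-0.9,0],"turn":0,"grip":1},
  ],
)

```text
t: 9.3
tcp_pos: [528.2, 112.5, 124.4]
tcp_rot: [-2.811, -1.398, 0.008]
force: [0.3, -0.8, -3.3]
grip_width: 49.5
```

Request:
send_rows(
  increments=[
    {"offset":[0,0,0],"turn":5.2,"grip":1},
    {"offset":[0,0,0],"turn":5.2,"grip":1},
    {"offset":[0,0,0],"turn":5.2,"grip":1},
    {"offset":[0,0,0],"turn":5.2,"grip":1},
    {"offset":[0,0,0],"turn":5.2,"grip":1},
    {"offset":[0,0,0],"turn":5.2,"grip":1},
    {"offset":[0,0,0],"turn":5.2,"grip":1},
    {"offset":[0,0,0],"turn":5.2,"grip":1},
    {"offset":[0,0,0],"turn":5.2,"grip":1},
    {"offset":[0,0,0],"turn":5.2,"grip":1},
    {"offset":[0,0,0],"turn":0,"grip":1},
    {"offset":[0,0,0],"turn":0,"grip":1},
  ],
)

```text
t: 10.5
tcp_pos: [528.7, 109.7, 125.4]
tcp_rot: [3.141, 0.025, -0.007]
force: [0.0, 0.1, -3.7]
grip_width: 49.8
```

```bash
python3 - <<'E'
from h import *
d=snap('wrist','wrist4'); goto(530,110.3,60,-89)
E
```

```text
t 10.55 tcp [529.1 109.8 126. ] tooly -89.1 tilt [-3.2e-03 -5.0e-04 -1.0e+00] F [-0.3 -0.6 -3.2] grip 49.7
offset cm [ 0.12 -0.05  6.59] turn -0.1
```

View pics/wrist4.png

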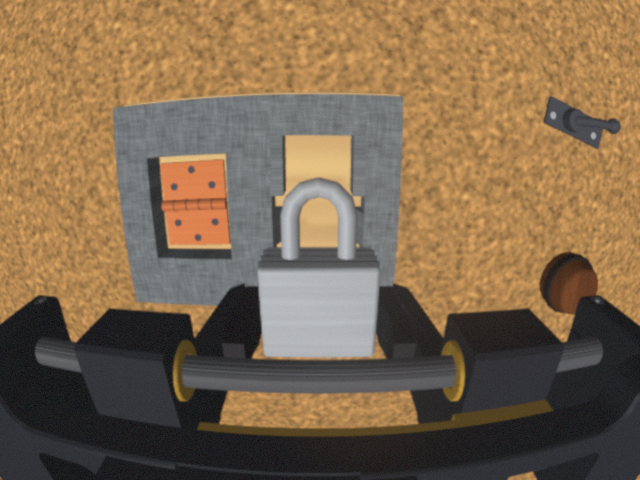

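```bash
python3 - <<'E'
from h import *
d=load('wrist4')
im=d['image'][:,:,::-1]; cv2.imwrite('pics/cropE.png',cv2.resize(im[90:370,230:410],None,fx=2.1,fy=2.1,interpolation=2))
z=126-17.8+28
print([pt(d,u,v,z) for u,v in((260,268),(377,268),(375,356),(265,356))],'end',[pt(d,u,v,30) for u,v in((283,135),(353,135))],pt(d,359,240,30))
print('liner far corners',pt(d,115,107,30),pt(d,402,96,30))
E
```

```text
[array([550.4, 132.6, 136.2]), array([551. ,  86. , 136.2]), array([508. ,  83.3, 136.2]), array([507.3, 132.6, 136.2])] end [array([598.2, 132.8,  30. ]), array([598.9,  87.7,  30. ])] [527.7  81.   30. ]
liner far corners [623.7 253.9  30. ] [626.1  56.3  30. ]
```

View pics/cropE.png

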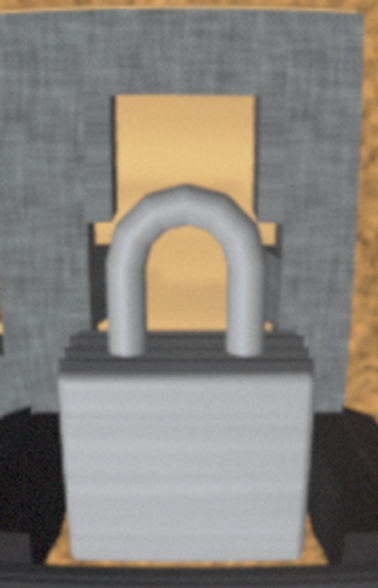

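Request:
send_rows(
  increments=[
    {"offset":[0.1,-0.05,2],"turn":0,"grip":1},
    {"offset":[0,0,2.5],"turn":0,"grip":1},
    {"offset":[0,0,2],"turn":0,"grip":1},
    {"offset":[0,0,0.8],"turn":0,"grip":1},
    {"offset":[0,0,0],"turn":0,"grip":1},
    {"offset":[0,0,0],"turn":0,"grip":1},
  ],
)

```text
t: 11.15
tcp_pos: [531.8, 110.6, 55.2]
tcp_rot: [-3.141, -0.022, -0.001]
force: [0.3, 0.3, -2.6]
grip_width: 49.6
```

```bash
python3 - <<'E'
from h import *
d=snap('wrist','wrist5'); snap('scene','scene5'); goto(530,110.3,33,-89)
im=load('scene5')['image'][:,:,::-1]; a=cv2.resize(im[220:360,360:550],None,fx=4,fy=4); cv2.imwrite('pics/cropF.png',a)
E
```

```text
t 11.25 tcp [532.6 110.7  56.1] tooly -89.19 tilt [ 2.5e-03  4.0e-04 -1.0e+00] F [ 0.  -0.4 -2.9] grip 49.6
offset cm [-0.26  0.04  2.3 ] turn -0.19
```

View pics/wrist5.png

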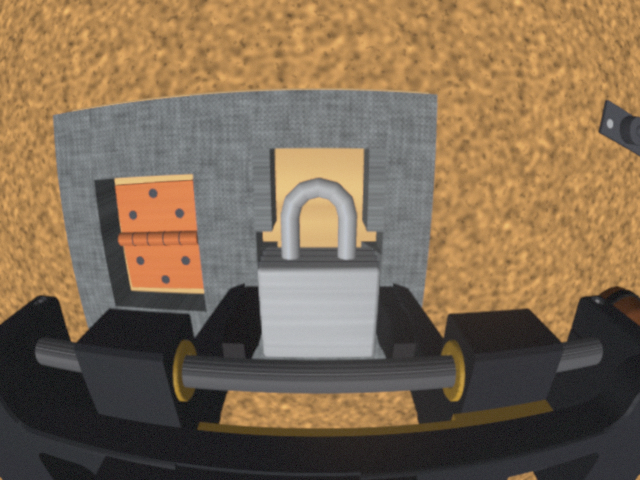

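View pics/cropF.png

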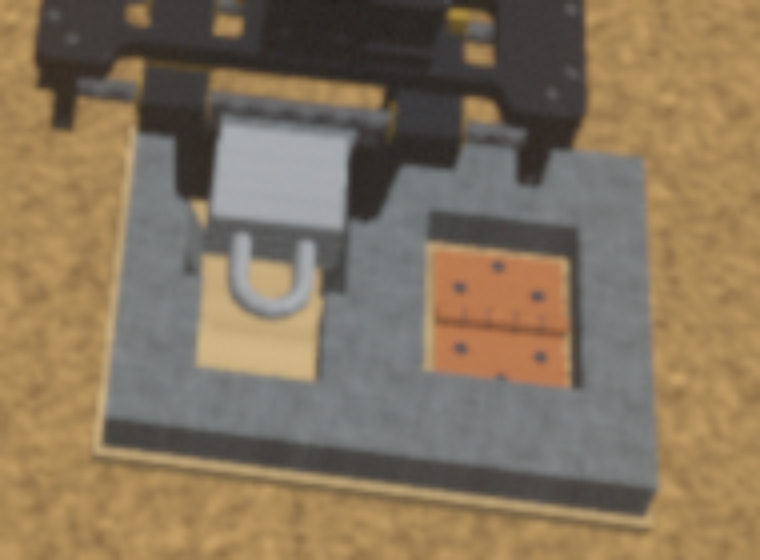

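```bash
python3 - <<'E'
from h import *
d=load('wrist5')
print('end',[pt(d,u,v,30) for u,v in((272,149),(365,149))]); goto(530,110,33,-89)
E
```

```text
end [array([597.7, 132.2,  30. ]), array([598.3,  89.2,  30. ])]
t 11.25 tcp [532.6 110.7  56.1] tooly -89.19 tilt [ 2.5e-03  4.0e-04 -1.0e+00] F [ 0.  -0.4 -2.9] grip 49.6
offset cm [-0.26  0.07  2.3 ] turn -0.19
```

Request:
send_rows(
  increments=[
    {"offset":[-0.15,0,0.7],"turn":0,"grip":1},
    {"offset":[0,0,0.6],"turn":0,"grip":1},
    {"offset":[0,0,0.4],"turn":0,"grip":1},
    {"offset":[0,0,0.2],"turn":0,"grip":1},
    {"offset":[0,0,0],"turn":0,"grip":1},
    {"offset":[0,0,0],"turn":0,"grip":1},
  ],
)

```text
t: 11.85
tcp_pos: [529.9, 110.5, 35.6]
tcp_rot: [3.142, 0.022, -0.0]
force: [-0.1, 0.0, -3.5]
grip_width: 49.9
```

```bash
python3 - <<'E'
from h import *
goto(530,110,33,-89)
E
```

```text
t 11.85 tcp [529.9 110.5  35.6] tooly -89.21 tilt [-1.e-04 -0.e+00 -1.e+00] F [-0.1  0.  -3.5] grip 49.9
offset cm [0.01 0.05 0.26] turn -0.21
```

Request:
send_rows(
  increments=[
    {"offset":[0,0,0.2],"turn":0,"grip":1},
    {"offset":[0,0,0.1],"turn":0,"grip":1},
    {"offset":[0,0,0],"turn":0,"grip":1},
    {"offset":[0,0,0],"turn":0,"grip":1},
  ],
)

```text
t: 12.25
tcp_pos: [529.8, 110.5, 32.7]
tcp_rot: [3.142, 0.022, -0.0]
force: [-0.4, -0.4, -3.0]
grip_width: 49.5
```

Request:
send_rows(
  increments=[
    {"offset":[0,0,0],"turn":0,"grip":0.65},
    {"offset":[0,0,0],"turn":0,"grip":0.3},
    {"offset":[0,0,0],"turn":0,"grip":0.1},
    {"offset":[0,0,0],"turn":0,"grip":0.1},
    {"offset":[0,0,-1],"turn":0,"grip":0.1},
    {"offset":[0,0,-3],"turn":0,"grip":0.1},
    {"offset":[0,0,-3],"turn":0,"grip":0.1},
    {"offset":[0,0,-3],"turn":0,"grip":1},
    {"offset":[0,0,0],"turn":0,"grip":1},
    {"offset":[0,0,0],"turn":0,"grip":1},
    {"offset":[0,0,0],"turn":0,"grip":1},
    {"offset":[0,0,0],"turn":0,"grip":1},
  ],
)

```text
t: 13.45
tcp_pos: [528.6, 110.3, 131.2]
tcp_rot: [3.141, 0.022, -0.005]
force: [0.4, 0.8, 0.8]
grip_width: 41.4
```

```bash
python3 - <<'E'
from h import *
d=snap('wrist','wrist6'); goto(530,110,60,-89);snap('scene','scene6')
im=load('scene6')['image'][:,:,::-1]; a=cv2.resize(im[220:360,360:550],None,fx=4,fy=4); cv2.imwrite('pics/cropG.png',a)
E
```

```text
t 13.5 tcp [528.7 110.2 131.2] tooly -89.21 tilt [-2.9e-03 -5.0e-04 -1.0e+00] F [-0.1  0.2 -0.4] grip 37.2
offset cm [0.15 0.02 7.12] turn -0.21
```

View pics/wrist6.png

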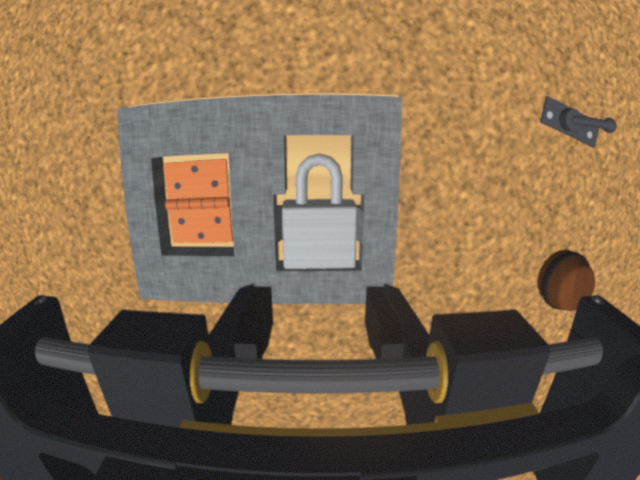

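View pics/cropG.png

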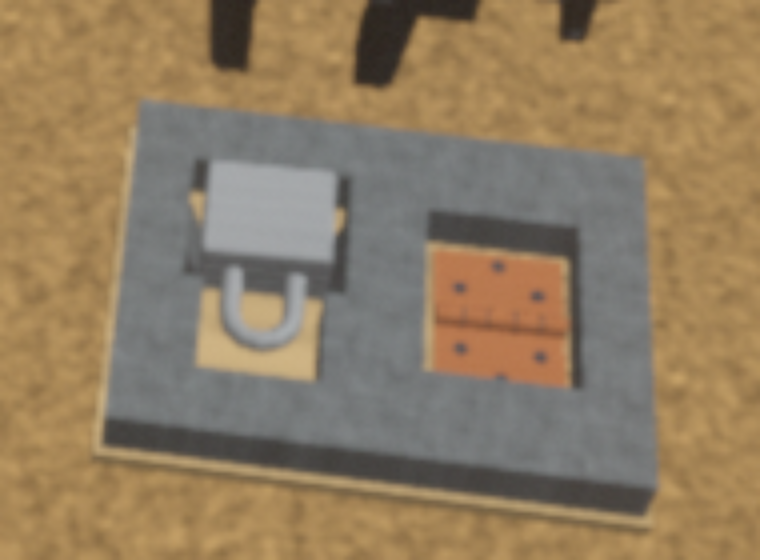

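```bash
python3 - <<'E'
from h import *
d=load('wrist6')
print([pt(d,u,v,40) for u,v in((282,207),(357,207),(355,270),(284,270))]); 
E
```

```text
[array([551.3, 133.8,  40. ]), array([551.9,  84.4,  40. ]), array([507.1,  83.8,  40. ]), array([506.5, 133.1,  40. ])]
```

Request:
send_rows(
  increments=[
    {"offset":[0.1,0,2],"turn":0,"grip":1},
    {"offset":[0,0,2],"turn":0,"grip":1},
    {"offset":[0,0,2],"turn":0,"grip":1},
    {"offset":[0,0,1.5],"turn":0,"grip":1},
    {"offset":[0,0,0.5],"turn":0,"grip":1},
    {"offset":[0,0,0],"turn":0,"grip":1},
    {"offset":[0,0,0],"turn":0,"grip":1},
  ],
)

```text
t: 14.25
tcp_pos: [531.4, 110.6, 53.2]
tcp_rot: [-3.141, -0.022, -0.001]
force: [-1.3, -0.5, -0.5]
grip_width: 0.2
```

```bash
python3 - <<'E'
from h import *
goto(530,110,36,-89)
E
```

```text
t 14.25 tcp [531.4 110.6  53.2] tooly -89.21 tilt [ 8.e-04  1.e-04 -1.e+00] F [-1.3 -0.5 -0.5] grip 0.2
offset cm [-0.14  0.06  1.72] turn -0.21
```

Request:
send_rows(
  increments=[
    {"offset":[-0.2,0.15,0.4],"turn":0,"grip":1},
    {"offset":[0,0,0.3],"turn":0,"grip":1},
    {"offset":[0,0,0.2],"turn":0,"grip":1},
    {"offset":[0,0,0.1],"turn":0,"grip":1},
    {"offset":[0,0,0],"turn":0,"grip":1},
  ],
)

```text
t: 14.75
tcp_pos: [528.8, 108.9, 42.6]
tcp_rot: [3.141, 0.022, -0.0]
force: [0.3, -0.1, -0.3]
grip_width: 0.2
```

Request:
send_rows(
  increments=[
    {"offset":[0,0,0.1],"turn":0,"grip":1},
    {"offset":[0,0,0.1],"turn":0,"grip":1},
    {"offset":[0,0,0],"turn":0,"grip":1},
  ],
)

```text
t: 15.05
tcp_pos: [529.0, 109.0, 40.8]
tcp_rot: [-3.141, -0.022, -0.0]
force: [0.1, 0.2, -0.8]
grip_width: 0.8
```

Request:
send_rows(
  increments=[
    {"offset":[0,0,0.1],"turn":0,"grip":1},
    {"offset":[0,0,0.1],"turn":0,"grip":1},
    {"offset":[0,0,0],"turn":0,"grip":1},
  ],
)

```text
t: 15.35
tcp_pos: [529.3, 109.3, 39.5]
tcp_rot: [-3.141, -0.021, -0.001]
force: [-0.7, 0.9, 4.7]
grip_width: 0.3
```

Contact at 39.5 mm (home top is at 36). I'll press on in small steps.

Request:
send_rows(
  increments=[
    {"offset":[0,0,0.1],"turn":0,"grip":1},
    {"offset":[0,0,0.1],"turn":0,"grip":1},
    {"offset":[0,0,0],"turn":0,"grip":1},
  ],
)

```text
t: 15.65
tcp_pos: [529.8, 109.3, 38.0]
tcp_rot: [-3.141, -0.022, -0.003]
force: [-1.2, -0.3, 7.4]
grip_width: 0.5
```

Request:
send_rows(
  increments=[
    {"offset":[0,0,0.1],"turn":0,"grip":1},
    {"offset":[0,0,0.1],"turn":0,"grip":1},
    {"offset":[0,0,0],"turn":0,"grip":1},
  ],
)

```text
t: 15.95
tcp_pos: [530.2, 109.4, 36.4]
tcp_rot: [-3.141, -0.022, -0.004]
force: [-1.9, 1.8, 8.6]
grip_width: 0.4
```

Request:
send_rows(
  increments=[
    {"offset":[0,0,0.05],"turn":0,"grip":1},
    {"offset":[0,0,0.05],"turn":0,"grip":1},
    {"offset":[0,0,0],"turn":0,"grip":1},
  ],
)

```text
t: 16.25
tcp_pos: [530.2, 109.4, 36.4]
tcp_rot: [-3.141, -0.022, -0.003]
force: [-5.3, 0.9, 15.5]
grip_width: 0.5
```

Request:
send_rows(
  increments=[
    {"offset":[0,0,0.05],"turn":0,"grip":1},
    {"offset":[0,0,0],"turn":0,"grip":1},
  ],
)

```text
t: 16.45
tcp_pos: [530.3, 109.4, 36.4]
tcp_rot: [-3.141, -0.022, -0.003]
force: [-5.8, -0.1, 18.7]
grip_width: 0.5
```

Hard stop at z = 36.4 with the force rising, so the lock is on the floor. I'll back off and look.

Request:
send_rows(
  increments=[
    {"offset":[0,0,-0.5],"turn":0,"grip":1},
    {"offset":[0,0,-2],"turn":0,"grip":1},
    {"offset":[0,0,-4],"turn":0,"grip":1},
    {"offset":[0,0,-4],"turn":0,"grip":1},
    {"offset":[0,0,0],"turn":0,"grip":1},
    {"offset":[0,0,0],"turn":0,"grip":1},
    {"offset":[0,0,0],"turn":0,"grip":1},
  ],
)

```text
t: 17.15
tcp_pos: [527.7, 108.7, 136.8]
tcp_rot: [3.141, 0.022, -0.004]
force: [0.4, -0.2, -1.4]
grip_width: 0.8
```

```bash
python3 - <<'E'
from h import *
d=snap('wrist','wrist7'); goto(530,110,60,-89);snap('scene','scene7')
im=load('scene7')['image'][:,:,::-1]; a=cv2.resize(im[220:360,360:550],None,fx=4,fy=4); cv2.imwrite('pics/cropH.png',a)
E
```

```text
t 17.2 tcp [527.3 108.7 136.3] tooly -89.21 tilt [-3.5e-03 -5.0e-04 -1.0e+00] F [ 1.  -0.4  0.2] grip 0.7
offset cm [ 0.3  -0.13  7.63] turn -0.21
```

View pics/wrist7.png

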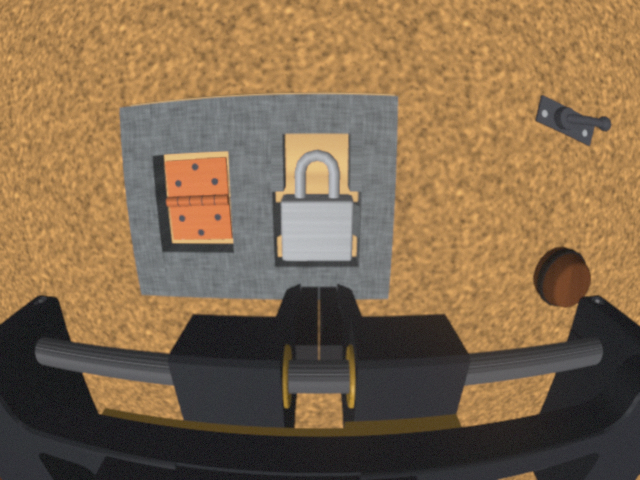

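View pics/cropH.png

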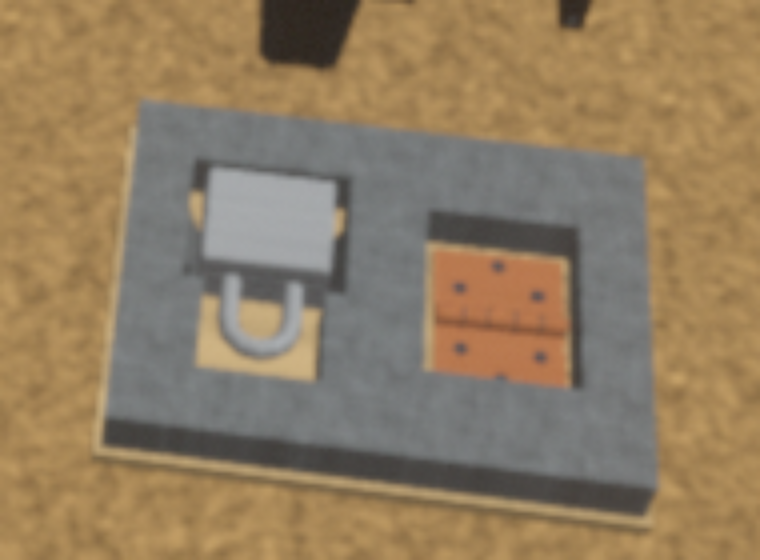

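It looks home. I'll re-touch it to make sure it hasn't sprung back up.

Request:
send_rows(
  increments=[
    {"offset":[0.2,0,3],"turn":0,"grip":1},
    {"offset":[0,0,3],"turn":0,"grip":1},
    {"offset":[0,0,2],"turn":0,"grip":1},
    {"offset":[0,0,1],"turn":0,"grip":1},
    {"offset":[0,0,0.4],"turn":0,"grip":1},
    {"offset":[0,0,0.2],"turn":0,"grip":1},
    {"offset":[0,0,0],"turn":0,"grip":1},
    {"offset":[0,0,0],"turn":0,"grip":1},
  ],
)

```text
t: 18.05
tcp_pos: [531.8, 109.1, 43.3]
tcp_rot: [-3.141, -0.022, -0.003]
force: [-0.7, 0.3, -0.2]
grip_width: 0.5
```

Request:
send_rows(
  increments=[
    {"offset":[-0.2,0,0.3],"turn":0,"grip":1},
    {"offset":[0,0,0.1],"turn":0,"grip":1},
    {"offset":[0,0,0.1],"turn":0,"grip":1},
    {"offset":[0,0,0],"turn":0,"grip":1},
    {"offset":[0,0,0],"turn":0,"grip":1},
  ],
)

```text
t: 18.55
tcp_pos: [528.9, 109.0, 37.2]
tcp_rot: [-3.142, -0.022, -0.0]
force: [-0.1, -0.5, -0.7]
grip_width: 0.4
```

Request:
send_rows(
  increments=[
    {"offset":[0,0,0.1],"turn":0,"grip":1},
    {"offset":[0,0,0],"turn":0,"grip":1},
  ],
)

```text
t: 18.75
tcp_pos: [529.1, 109.0, 36.4]
tcp_rot: [3.142, 0.022, 0.0]
force: [-0.3, -0.1, 1.9]
grip_width: 0.4
```

Request:
send_rows(
  increments=[
    {"offset":[0,0,0.1],"turn":0,"grip":1},
    {"offset":[0,0,0],"turn":0,"grip":1},
  ],
)

```text
t: 18.95
tcp_pos: [529.1, 108.9, 36.4]
tcp_rot: [3.141, 0.022, 0.0]
force: [-2.5, -0.5, 9.0]
grip_width: 0.3
```

It stayed home: contact at 36.4 with a hard stop. Retreating and handing in.

Request:
send_rows(
  increments=[
    {"offset":[0,0,-0.5],"turn":0,"grip":1},
    {"offset":[0,0,-2],"turn":0,"grip":1},
    {"offset":[0,0,-4],"turn":0,"grip":1},
    {"offset":[0,0,-4],"turn":0,"grip":1},
    {"offset":[0,0,0],"turn":0,"grip":1},
    {"offset":[0,0,0],"turn":0,"grip":1},
    {"offset":[0,0,0],"turn":0,"grip":1},
  ],
)

```text
t: 19.65
tcp_pos: [527.8, 108.8, 138.9]
tcp_rot: [3.141, 0.022, -0.004]
force: [0.2, -0.4, 0.6]
grip_width: 0.4
```

```bash
python3 - <<'E'
from h import *
d=snap('wrist','wrist8'); goto(530,110,60,-89)
print(np.abs(d['image'].astype(int)-load('wrist7')['image']).mean()); print(workorder.finish_job())
E
```

```text
t 19.7 tcp [527.4 108.7 138.4] tooly -89.2 tilt [-3.2e-03 -5.0e-04 -1.0e+00] F [-0.3 -0.2 -0.2] grip 0.5
offset cm [ 0.29 -0.13  7.84] turn -0.2
4.401735026041667
the job is handed in; nothing more can be done
None
```

View pics/wrist8.png

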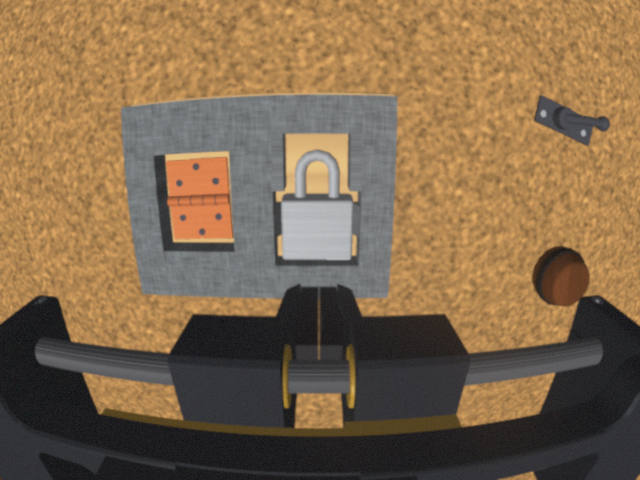

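The largest padlock is pressed home in the empty cut-out, lying flat with its shackle in the narrow part. I handed the job in at about 19.7 s of the 43 s allowed.

- **Grip:** The first close put the fingertips about 12.5 mm below the top. I opened and gripped again about 2 mm higher, to stay within the top 12 mm.
- **Seating:** After release the block's top stood about 3 mm above its home height. Pressing its middle with closed fingers sent it down at about 9 N. It then stopped firmly at 36.4 mm, against a nominal 36; I read up to about 19 N there before backing off.
- **Spring-back check:** A second, lighter touch met the block at the same 36.4 mm, so it had not risen.
- **Final picture:** It shows the lock in the cut-out, the hinge in its own cut-out, and the fingers about 100 mm above.
- **Disagreement:** Measured cut-out widths came out 1.5–3 mm smaller than stated, which I put down to edge blur. The arm's held position also wandered by 2–3 mm. Both were within the roughly 6 mm clearance on each side.

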